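# Set out a filter pack and open the blue canister at the beer bar

## Robot

A 7-joint arm with a two-finger parallel gripper is mounted at the origin on the work surface. World frame = base frame: x ahead of the robot, y to its left, z up, the work surface at z = 0. Lengths are in m, angles in rad, forces in N, time in s.
With the tool pointing down it reaches from about 0.4 to 0.9 m from the base axis. Payload 5.5 kg.
Tool frame: the origin (TCP) lies at the centre of the arm's flange, where the gripper is bolted on; the fingertips stand 178 mm ahead of it and the grasp point (between the pads) lies 159 mm ahead of it; z points along the fingers, y is the direction in which the jaws open and shut (so a half turn about z gives the same grasp; the last joint's range is limited). The gripper opens to 92 mm and grips with 3 to 60 N. Pads are 19 mm wide; open, the fingers measure 130 mm over their backs; the gripper's body (75 mm by 190 mm) begins 47 mm behind the grasp point.
Start: joints at [-0.916, 0.501, -0.427, 1.55, 0.221, 1.138, -0.21], TCP at [0.248, 0.601, 0.405] pointing down, gripper open.
Joint ranges: [-2.88, 2.88], [-0.31, 2.03], [-1.54, 1.56], [0.2, 2.42], [-1.41, 4.55], [0.19, 2.02], [-2.57, 2.57]. Speed limits (rad/s): [2.57, 2.57, 3.14, 3.14, 3.14, 3.14, 3.14].

## Interface

Orientations are given as a rotation vector (axis times angle).
In Python, from rig import ctrl, solver, telemetry, viewer, ticket gives the robot as it stands. Calls block until the motion is done:
- ctrl.move_pose(position, orientation): joint-space move of the TCP to a pose.
- ctrl.move_l(position, rot=None, max_speed=0.15, max_force=None): straight line of the TCP; rot=None keeps the orientation; max_speed is the mean speed in m/s. With max_force (N) it stops when the force on the tool has changed by that much, and returns True; else False.
- ctrl.move_j(angles): joint-space move.
- ctrl.gripper_to(opening): finger opening in m; the grip force is fixed at half the most; returns when the fingers have stopped.
- ctrl.wait(seconds).
- solver.ik(position, orientation): joint angles nearest the present ones, or None.
- telemetry.get_obs(): the state.
- viewer.snapshot(name): name is "scene" or "top" or "wrist"; returns a dict with "frame" (420x560x3 uint8, red, green, blue), "intrinsics" (3x3 intrinsics, pixels), "camera_from_world" (4x4, takes a point from world to camera coordinates). Camera axes: x right, y down, z forward; pixel columns grow to the right and rows downward; lengths in m; the calibration is good to about 2 mm. A picture is of the moment at which its call begins. There is no depth.
A pose or a line that the arm cannot do raises ctrl.MotionError and nothing moves.
- ticket.close_job(): hands the job in, once; it reports no verdict.
The state is a dict: "time_s": time; "q": joint angles; "qvel": joint speeds; "effort": joint torques, N m; "ee_pos": TCP position; "ee_rot": TCP orientation; "force": force on the tool from outside, world axes, zero at the start; "wrist_torque": the same for the moment, N m; "gripper_width": finger opening in m.
Only numpy, scipy, OpenCV 4.12 (cv2) and the standard library are available. Lean on these libraries where they do the work, as an engineer would, in place of code of your own. Each camera call takes 0.05 s, during which the arm holds its last target.

## Task

Set out the new filter pack on the white plate: first the copper strainer disc in the middle of the plate, then the red seal disc squarely on top of it. Then unscrew the blue cap from its canister - nobody knows whether its thread is left- or right-handed, so try it both ways - and finish while holding the cap upright in the gripper, lifted off and at least 6 cm straight above its seat on the canister; do not put it down. Leave the grey-capped canister closed and everything else on the counter where it is.

Things in the scene. Friction and masses are not known exactly. Their poses are not given: they have to be found in the camera images.
- plate: White round plate with a flat top, 124 mm across, 10 mm tall, loose on the counter. Origin: centre of its underside; its top is 10 mm above it.
- strainer: Flat copper-coloured strainer disc with small black dots on top, 50 mm across, 14 mm thick, lying on the counter. Origin: centre of its underside.
- seal: Flat red seal disc with a black centre, 50 mm across, 14 mm thick, lying on the counter. Origin: centre of its underside.
- canister_blue: Aluminium canister with a blue band, bolted down, 90 mm across (104 mm at the foot), 110 mm tall without its cap. Origin: centre of its underside.
- blue_seat (a point): Centre of the top of the blue-banded canister, 110 mm above the counter: the underside of the seated blue cap lies here. The blue cap turned the tightening way stops hard after 6 to 18 degrees; the loosening way it turns easily and lifts straight off once 65 to 110 degrees from its start (80 to 120 from the stop); much farther it stops again. Before that it lifts only 2 mm and is caught.
- cap_blue: Blue round ribbed plastic screw cap, 54 mm across, 36 mm tall, about 70 g, seated on top of the canister with the blue band. Origin: centre of its underside; z is up. White stripe on top. Short coarse thread, left- or right-handed from one episode to the next, only lightly tightened. Sides are round, so fingers slip round it when it is against a stop.
- canister_grey: Aluminium canister like the blue one, with a grey band, bolted down. Origin: centre of its underside. Leave closed.
- cap_grey: Grey round ribbed plastic screw cap, 54 mm across, 36 mm tall, about 70 g, seated on top of the canister with the grey band. Origin: centre of its underside; z is up. Black stripe on top. Leave alone.
- nozzle: Steel tap nozzle standing between the canisters, 36 mm wide at the foot, 45 mm tall. Origin: centre of its underside. Leave alone.
- coasters: Pile of round card coasters, 92 mm across, 24 mm tall. Origin: centre of its underside. Leave alone.
- clamp_ring: Flat brass ring, 60 mm outside, 12 mm tall. Origin: centre of its underside. Leave alone.
- mug_left: Glass mug, 80 mm across, 130 mm tall, on the left. Origin: centre of its underside. Leave alone.
- mug_right: Glass mug, 80 mm across, 130 mm tall, on the right. Origin: centre of its underside. Leave alone.
- brush: Cleaning brush lying flat beyond the canisters. Leave alone.
- bottle: White bottle with green cap, 64 mm across, 190 mm tall, at the left. Origin: centre of its underside. Leave alone.
Not all that is in view belongs to the job. Leave any pink or turquoise look-alike of the strainer alone.

How it is judged:
By the outcome, as a careful person would: the job done as asked, in the order asked, and still so for the second after the job is handed in, while the arm keeps its last pose, push and grip.
It also fails if it takes over 72 s, if anything falls off the work surface, if the arm or the gripper's body presses on something with over 40 N, if the wrist force passes 120 N, or if a joint passes its speed limit or range.

## Working session

There is one attempt and no reset: what is moved stays moved. The work goes in short steps, each a Python script; the robot and the scene stay as the last script left them, time stands still between calls to the robot, and variables do not carry over. Pictures are saved under pics/ and viewed, and the job is handed in when it is done.

```bash
ls; mkdir -p pics; python3 - <<'E'
from rig import ctrl, solver, telemetry, viewer, ticket
import cv2, numpy as np
o=telemetry.get_obs(); print({k:np.round(v,3) for k,v in o.items()})
for n in ["scene","top","wrist"]:
    s=viewer.snapshot(n); cv2.imwrite(f"pics/{n}0.png",s["frame"][:,:,::-1]); print(n,s["intrinsics"].round(1).tolist(),s["camera_from_world"].round(3).tolist())
E
```

```text
pics
{'time_s': np.float64(0.0), 'q': array([-0.916,  0.502, -0.427,  1.551,  0.221,  1.138, -0.21 ]), 'qvel': array([ 0.   ,  0.001,  0.001,  0.   ,  0.001, -0.   ,  0.   ]), 'effort': array([ 0.0000e+00, -5.6658e+01, -5.8160e+00, -2.7912e+01, -6.9000e-02,
        3.1000e-02,  0.0000e+00]), 'ee_pos': array([0.248, 0.6  , 0.404]), 'ee_rot': array([-6.110e-01, -3.081e+00,  3.000e-03]), 'force': array([ 0.844,  0.581, -0.011]), 'wrist_torque': array([ 0.045,  0.076, -0.063]), 'gripper_width': np.float64(0.092)}
scene [[412.4, 0.0, 279.0], [0.0, 412.4, 208.5], [0.0, 0.0, 1.0]] [[-0.85, 0.527, 0.001, 0.472], [0.43, 0.695, -0.576, -0.215], [-0.304, -0.49, -0.817, 1.349], [0.0, 0.0, 0.0, 1.0]]
top [[381.8, 0.0, 281.4], [0.0, 381.8, 212.8], [0.0, 0.0, 1.0]] [[0.001, -0.999, 0.034, 0.0], [-0.996, -0.004, -0.092, 0.588], [0.092, -0.033, -0.995, 1.189], [0.0, 0.0, 0.0, 1.0]]
wrist [[346.9, 0.0, 285.9], [0.0, 346.9, 210.0], [0.0, 0.0, 1.0]] [[0.381, 0.925, -0.001, -0.649], [0.893, -0.367, 0.26, -0.033], [0.24, -0.1, -0.966, 0.389], [0.0, 0.0, 0.0, 1.0]]
```

View pics/scene0.png

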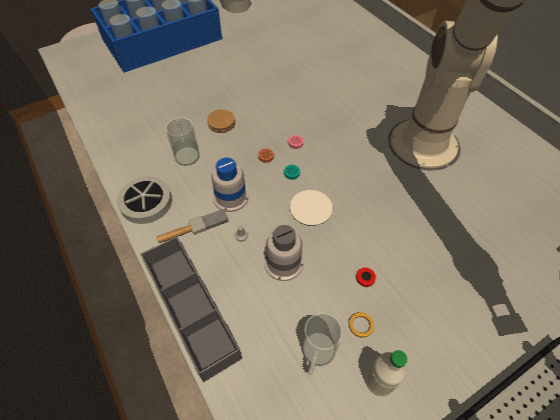

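View pics/top0.png

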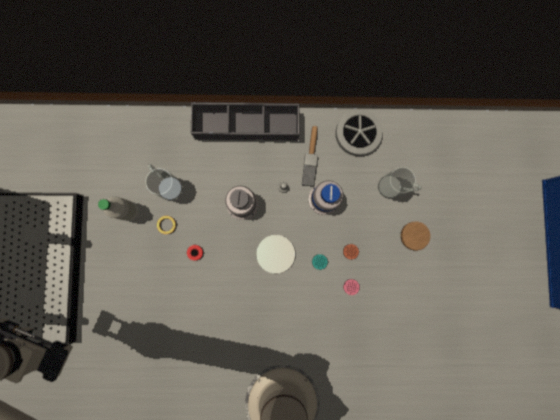

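View pics/wrist0.png

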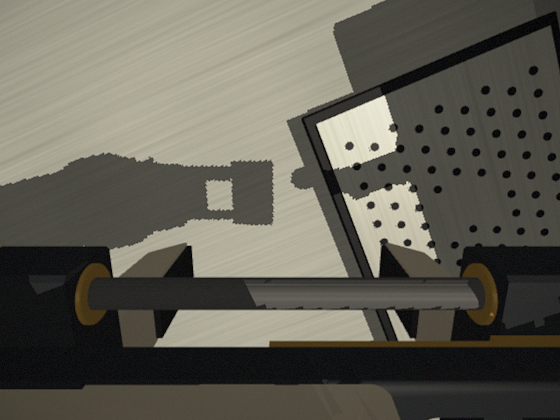

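The scene view shows these candidates:
- **Strainer:** the copper-red dotted disc at scene (266,155) / top (351,252). Possible confusions are the pink disc (296,142)/(351,287), the turquoise disc (292,172)/(320,262) and the brown coasters (221,120)/(416,236).
- **Seal:** the red disc with a black centre at (366,277)/(195,253). The brass clamp ring at (361,324)/(166,225) could be taken for it.
- **Cap:** blue at (227,168)/(331,194), against grey at (285,237)/(240,200).

I choose the copper disc, the red disc and the blue cap. Next I measure them and check close crops.

```bash
cat > h.py <<'E'
import cv2, numpy as np
from rig import ctrl, solver, telemetry, viewer, ticket
def snap(n,name=None):
    s=viewer.snapshot(n)
    if name: cv2.imwrite(f"pics/{name}.png",s["frame"][:,:,::-1])
    return s
def ray(s,uv):
    K=s["intrinsics"];T=np.array(s["camera_from_world"]);R=T[:3,:3];c=-R.T@T[:3,3]
    d=R.T@(np.linalg.inv(K)@np.array([uv[0],uv[1],1.]));return c,d
def onplane(s,uv,z):
    c,d=ray(s,uv);return c+d*(z-c[2])/d[2]
def project(s,p):
    q=np.array(s["camera_from_world"])@np.r_[p,1];q=s["intrinsics"]@q[:3];return q[:2]/q[2]
def mask(s,lo,hi,box):
    hsv=cv2.cvtColor(s["frame"],cv2.COLOR_RGB2HSV)
    if lo[0]>hi[0]: m=cv2.inRange(hsv,(0,lo[1],lo[2]),hi)|cv2.inRange(hsv,lo,(180,hi[1],hi[2]))
    else: m=cv2.inRange(hsv,lo,hi)
    z=np.zeros_like(m);x0,y0,x1,y1=[max(0,int(v)) for v in box];z[y0:y1,x0:x1]=m[y0:y1,x0:x1];return z
def blob(m,z,s):
    """largest contour -> outline cast onto plane z -> min enclosing circle (centre, diameter), px centre"""
    cs,_=cv2.findContours(m,cv2.RETR_EXTERNAL,cv2.CHAIN_APPROX_NONE)
    c=cv2.convexHull(max(cs,key=cv2.contourArea))[:,0,:]
    P=np.array([onplane(s,p,z)[:2] for p in c])
    (e,ax,an)=cv2.fitEllipse((P*1000).astype(np.float32))
    return np.array(e)/1000,np.array(ax),c.mean(0)
def rotdown(yaw):
    """tool down; jaw (tool y) along angle yaw from world x"""
    from scipy.spatial.transform import Rotation as R
    y=np.array([np.cos(yaw),np.sin(yaw),0]);z=np.array([0,0,-1.]);x=np.cross(y,z)
    return R.from_matrix(np.c_[x,y,z]).as_rotvec()
E
python3 - <<'E'
from h import *
sc=snap("scene");tp=snap("top")
crops=[]
for s,pts in((sc,[(266,155),(366,277),(227,168),(311,207)]),(tp,[(351,252),(195,253),(331,194),(276,254)])):
    row=[]
    for u,v in pts:
        c=s["frame"][v-28:v+28,u-28:u+28,::-1];row.append(cv2.resize(c,(200,200),interpolation=cv2.INTER_NEAREST))
        h=cv2.cvtColor(s["frame"],cv2.COLOR_RGB2HSV)[v-3:v+4,u+4:u+9].reshape(-1,3);print((u,v),np.median(h,0))
    crops.append(np.hstack(row))
cv2.imwrite("pics/crops0.png",np.vstack(crops))
for n,s in(("sc",sc),("tp",tp)):
    for name,uv,z in(("pink",(296,142) if n=="sc" else (351,287),.014),("turq",(292,172) if n=="sc" else (320,262),.014),("nozzle",(241,232)if n=="sc" else (284,187),.03),("grey",(285,232)if n=="sc" else(239,199),.146),("blue",(227,164)if n=="sc" else(331,194),.146),("strainer",(266,155)if n=="sc" else(351,252),.014),("seal",(366,277)if n=="sc" else(195,253),.014),("plate",(311,207)if n=="sc" else(276,254),.01)):
        print(n,name,onplane(s,uv,z).round(3))
E
```

```text
(266, 155) [ 10. 171. 163.]
(366, 277) [  2. 228. 199.]
(227, 168) [107. 193. 128.]
(311, 207) [ 18.  65. 227.]
(351, 252) [  9. 145. 136.]
(195, 253) [  1. 174. 173.]
(331, 194) [109. 175. 129.]
(276, 254) [ 26.  31. 207.]
sc pink [ 0.359 -0.211  0.014]
sc turq [ 0.439 -0.112  0.014]
sc nozzle [0.679 0.005 0.03 ]
sc grey [0.617 0.128 0.146]
sc blue [ 0.635 -0.134  0.146]
sc strainer [ 0.471 -0.213  0.014]
sc seal [0.468 0.283 0.014]
sc plate [0.462 0.025 0.01 ]
tp pink [ 0.353 -0.22   0.014]
tp turq [ 0.432 -0.122  0.014]
tp nozzle [ 0.671 -0.006  0.03 ]
tp grey [0.617 0.128 0.146]
tp blue [ 0.633 -0.138  0.146]
tp strainer [ 0.464 -0.222  0.014]
tp seal [0.461 0.275 0.014]
tp plate [0.458 0.018 0.01 ]
```

View pics/crops0.png

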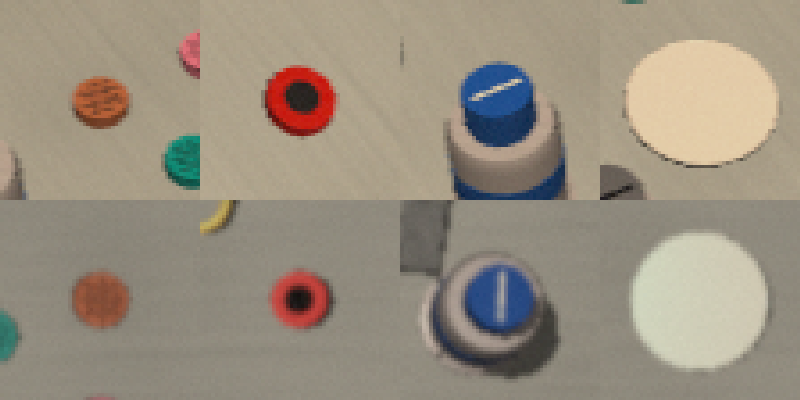

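The crops confirm the choice: a copper disc with dark dots, a red disc with a black centre, and a blue cap with a white stripe. The two views differ by about 8 mm on the rough picks, so I'll measure them with masks.

```bash
python3 - <<'E'
from h import *
sc=snap("scene");tp=snap("top")
R={"strainer":((4,100,70),(16,255,255),.014),"seal":((172,110,70),(6,255,255),.014),"plate":((10,0,190),(60,90,255),.010),"cap":((100,110,60),(120,255,255),.146)}
px={"strainer":((266,155),(351,252)),"seal":((366,277),(195,253)),"plate":((311,207),(276,254)),"cap":((227,166),(331,194))}
for k,(lo,hi,z) in R.items():
    for n,s,uv in(("sc",sc,px[k][0]),("tp",tp,px[k][1])):
        r=30 if k=="plate" else 14
        m=mask(s,lo,hi,(uv[0]-r,uv[1]-r,uv[0]+r,uv[1]+r))
        if k=="cap" and n=="sc": m[171:]=0
        for zz in ((z,z/2,0) if k!="cap" else (z,)):
            e,ax,c=blob(m,zz,s);print(k,n,zz,e.round(4),ax.round(0),c.round(1))
# two-view consistency of plate centre
E
```

```text
strainer sc 0.014 [ 0.4715 -0.2147] [49. 61.] [265. 155.]
strainer sc 0.007 [ 0.4684 -0.2203] [50. 61.] [265. 155.]
strainer sc 0 [ 0.4653 -0.2259] [50. 62.] [265. 155.]
strainer tp 0.014 [ 0.4668 -0.2206] [47. 49.] [350.2 251.5]
strainer tp 0.007 [ 0.4667 -0.2221] [47. 50.] [350.2 251.5]
strainer tp 0 [ 0.4667 -0.2236] [48. 50.] [350.2 251.5]
seal sc 0.014 [0.4684 0.2816] [49. 55.] [365.3 275.7]
seal sc 0.007 [0.4653 0.2796] [50. 55.] [365.3 275.7]
seal sc 0 [0.4621 0.2775] [50. 56.] [365.3 275.7]
seal tp 0.014 [0.4627 0.2765] [49. 51.] [194.6 252.9]
seal tp 0.007 [0.4627 0.2779] [49. 52.] [194.6 252.9]
seal tp 0 [0.4626 0.2792] [49. 52.] [194.6 252.9]
plate sc 0.01 [0.4609 0.0229] [123. 124.] [313.3 206.1]
plate sc 0.005 [0.4587 0.0201] [123. 124.] [313.3 206.1]
plate sc 0 [0.4564 0.0173] [124. 125.] [313.3 206.1]
plate tp 0.01 [0.4589 0.0215] [118. 119.] [275.6 255.8]
plate tp 0.005 [0.4588 0.0214] [119. 119.] [275.6 255.8]
plate tp 0 [0.4587 0.0213] [119. 120.] [275.6 255.8]
cap sc 0.146 [ 0.6409 -0.1297] [53. 63.] [224.9 162.8]
cap tp 0.146 [ 0.6348 -0.1357] [52. 53.] [330.5 194.1]
```

```bash
python3 - <<'E'
from h import *
from scipy.spatial.transform import Rotation as Ro
s=snap("wrist");o=telemetry.get_obs();T=s["camera_from_world"]
R=Ro.from_rotvec(o["ee_rot"]).as_matrix();c=-T[:3,:3].T@T[:3,3]
print("cam in tool",(R.T@(c-o["ee_pos"])).round(3),"fwd",(R.T@T[2,:3]).round(3),"right",(R.T@T[0,:3]).round(3))
for k,p,z in(("str",(.467,-.221),.30),("seal",(.4635,.278),.30),("plate",(.4595,.022),.26),("cap",(.635,-.135),.37)):
    for y in range(-90,90,30):
        q=solver.ik([*p,z],rotdown(np.radians(y)));print(k,y,None if q is None else np.round(q,2).tolist())
E
```

```text
cam in tool [0.07  0.    0.021] fwd [-0.26   0.001  0.966] right [ 0.001  1.    -0.   ]
str -90 [-0.15, 0.44, 0.66, 2.0, -0.36, 0.82, -0.85]
str -60 [-0.11, 0.43, 0.61, 2.0, -0.33, 0.81, -0.36]
str -30 [-0.06, 0.41, 0.55, 2.0, -0.3, 0.81, 0.14]
str 0 [0.05, 0.39, 0.41, 2.0, -0.22, 0.79, 0.59]
str 30 [0.1, 0.38, 0.34, 1.99, -0.18, 0.79, 1.08]
str 60 [0.17, 0.38, 0.26, 1.99, -0.13, 0.79, 1.56]
seal -90 [-0.75, 0.41, 0.2, 1.93, -0.11, 0.81, -2.07]
seal -60 [-0.66, 0.41, 0.09, 1.93, -0.05, 0.81, -1.59]
seal -30 [-0.58, 0.41, -0.01, 1.93, 0.01, 0.81, -1.12]
seal 0 [-0.49, 0.41, -0.13, 1.92, 0.07, 0.81, -0.65]
seal 30 [-0.41, 0.42, -0.23, 1.92, 0.12, 0.82, -0.17]
seal 60 [-0.33, 0.43, -0.33, 1.92, 0.18, 0.82, 0.3]
plate -90 [-0.35, 0.36, 0.28, 2.15, -0.17, 0.65, -1.52]
plate -60 [-0.26, 0.36, 0.18, 2.14, -0.1, 0.65, -1.06]
plate -30 [-0.2, 0.35, 0.11, 2.14, -0.06, 0.65, -0.57]
plate 0 [-0.14, 0.35, 0.04, 2.14, -0.02, 0.65, -0.09]
plate 30 [-0.07, 0.35, -0.04, 2.14, 0.02, 0.65, 0.4]
plate 60 [-0.0, 0.36, -0.12, 2.14, 0.07, 0.65, 0.88]
cap -90 [-0.07, 0.51, 0.34, 1.61, -0.19, 1.05, -1.25]
cap -60 [-0.05, 0.51, 0.3, 1.61, -0.16, 1.05, -0.75]
cap -30 [-0.01, 0.51, 0.25, 1.6, -0.14, 1.05, -0.25]
cap 0 [0.04, 0.5, 0.18, 1.6, -0.1, 1.05, 0.24]
cap 30 [0.1, 0.5, 0.1, 1.6, -0.05, 1.05, 0.73]
cap 60 [0.15, 0.5, 0.03, 1.6, -0.02, 1.05, 1.23]
```

```bash
python3 - <<'E'
from h import *
ctrl.move_pose([.467,-.221,.30],rotdown(0))
s=snap("wrist","w1");o=telemetry.get_obs();print(o["time_s"],o["ee_pos"].round(4),o["ee_rot"].round(3))
print(project(s,[.467,-.221,.014]).round(1))
E
```

```text
3.4583 [ 0.4675 -0.2202  0.3   ] [-2.22  -2.223 -0.   ]
[285.3 209.7]
```

View pics/w1.png

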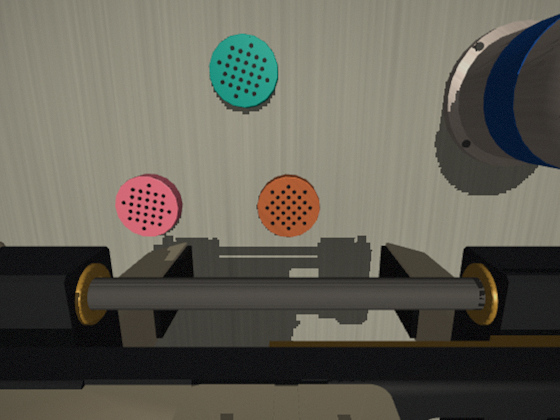

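The wrist view shows the copper disc at (288,206), between the fingers. The pink disc is at (149,206) and the turquoise at (243,71), both clear. I'll refine the position and grasp.

```bash
python3 - <<'E'
from h import *
s=snap("wrist")
m=mask(s,(4,100,60),(16,255,255),(245,165,330,240))
e,ax,c=blob(m,.014,s);print(e.round(4),ax.round(1),c)
assert np.linalg.norm(e-[.467,-.221])<.01
p=e
o=telemetry.get_obs();f0=o["force"]
ctrl.move_l([p[0],p[1],.181+.02],rot=rotdown(0),max_speed=.15)
hit=ctrl.move_l([p[0],p[1],.181],max_speed=.05,max_force=15)
print(hit,telemetry.get_obs()["ee_pos"].round(4))
ctrl.gripper_to(.02); o=telemetry.get_obs();print("w",o["gripper_width"],o["ee_pos"].round(4),(o["force"]-f0).round(1))
if o["gripper_width"]>.045:
    ctrl.move_l([p[0],p[1],.30]);s=snap("wrist","w2")
    o=telemetry.get_obs();print(o["time_s"],o["gripper_width"],o["ee_pos"].round(4))
E
```

```text
[ 0.4692 -0.2182] [49.  50.9] [285.63333333 204.26666667]
False [ 0.469  -0.2183  0.1807]
w 0.049169949066982785 [ 0.4692 -0.2182  0.1811] [ 1.  -0.7  0.1]
6.6083 0.04899705072316527 [ 0.4686 -0.2179  0.2989]
```

View pics/w2.png

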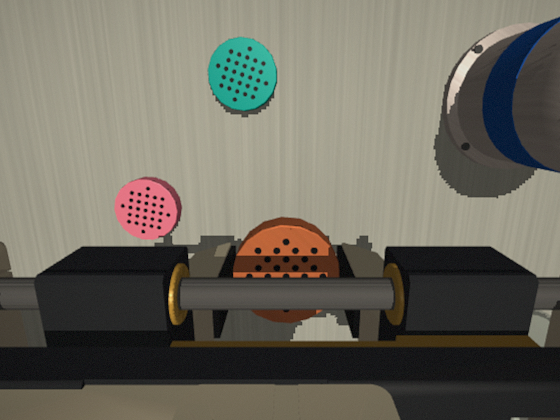

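```bash
python3 - <<'E'
from h import *
s=snap("wrist");o=telemetry.get_obs()
f=onplane(s,(286,218),o["ee_pos"][2]-.167);print("front edge minus .025 rel tcp",(f-[0,.025,0]-o["ee_pos"]).round(4))
for u in (234,338): print("side",(onplane(s,(u,270),o["ee_pos"][2]-.167)-o["ee_pos"]).round(4))
ctrl.move_l([.4595,-.065,.30],rot=rotdown(0),max_speed=.2)
s=snap("wrist","w3");o=telemetry.get_obs();print(o["ee_pos"].round(4))
h=cv2.cvtColor(s["frame"],cv2.COLOR_RGB2HSV)
u,v=project(s,[.4595,.022,.01]).astype(int);print(u,v,h[v,u])
E
```

```text
front edge minus .025 rel tcp [-0.0006  0.0022 -0.167 ]
side [-0.0244  0.0024 -0.167 ]
side [ 0.0232  0.0025 -0.167 ]
[ 0.4595 -0.0663  0.3   ]
286 91 [ 40  32 225]
```

View pics/w3.png

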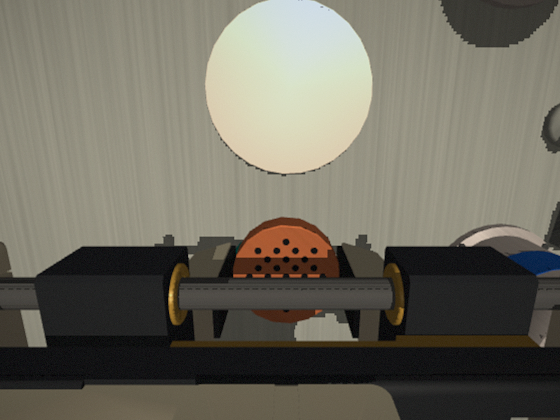

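```bash
python3 - <<'E'
from h import *
s=snap("wrist");o=telemetry.get_obs();t=o["ee_pos"]
hsv=cv2.cvtColor(s["frame"],cv2.COLOR_RGB2HSV)
print([tuple(hsv[v,286]) for v in range(214,232,2)])
for v,z in((217.5,-.181),(226,-.167)): print("front edge-.025",v,(onplane(s,(286,v),t[2]+z)-[0,.025,0]-t).round(4))
m=((hsv[:,:,2]>185)&(hsv[:,:,1]<80)).astype(np.uint8)*255; m[180:]=0;m[:,:195]=0;m[:,385:]=0
e,ax,c=blob(m,.010,s);print("plate wrist",e.round(4),ax.round(1),c)
for n in("scene","top"):
    sx=snap(n,"pl_"+n);g=cv2.cvtColor(sx["frame"],cv2.COLOR_RGB2HSV)
E
```

```text
[(np.uint8(23), np.uint8(33), np.uint8(154)), (np.uint8(20), np.uint8(38), np.uint8(147)), (np.uint8(10), np.uint8(208), np.uint8(87)), (np.uint8(10), np.uint8(172), np.uint8(95)), (np.uint8(10), np.uint8(178), np.uint8(96)), (np.uint8(10), np.uint8(183), np.uint8(92)), (np.uint8(10), np.uint8(178), np.uint8(196)), (np.uint8(10), np.uint8(181), np.uint8(165)), (np.uint8(10), np.uint8(183), np.uint8(169))]
front edge-.025 217.5 [-0.0002 -0.0018 -0.181 ]
front edge-.025 226 [-0.0002 -0.0016 -0.167 ]
plate wrist [0.4612 0.0228] [122.3 122.4] [287.76470588  91.56862745]
```

```bash
python3 - <<'E'
from h import *
p=np.array([.4608,.0244])
ctrl.move_l([*p,.30],rot=rotdown(0),max_speed=.2)
ctrl.move_l([*p,.205],max_speed=.15)
print(telemetry.get_obs()["ee_pos"].round(4))
hit=ctrl.move_l([*p,.1905],max_speed=.03,max_force=5)
o=telemetry.get_obs();print(hit,o["ee_pos"].round(4),o["force"].round(1))
ctrl.gripper_to(.08)
ctrl.move_l([*p,.30],max_speed=.2)
s=snap("wrist","w4");o=telemetry.get_obs();print(o["time_s"],o["ee_pos"].round(4))
m=mask(s,(4,100,60),(16,255,255),(200,120,370,290))
e,ax,c=blob(m,.024,s);print("strainer",e.round(4),ax.round(1),c)
E
```

```text
[0.4612 0.0237 0.2054]
True [0.4608 0.0246 0.191 ] [-1.1  0.6  5.5]
11.1083 [0.4601 0.0245 0.2989]
strainer [0.4605 0.0247] [48.8 50.8] [285.3125  211.90625]
```

View pics/w4.png

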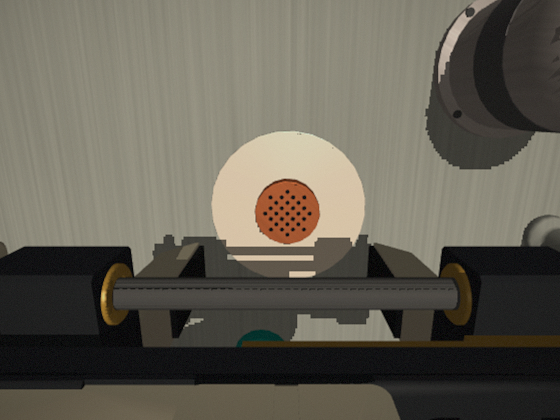

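The wrist picture shows the strainer at (287,211), central on the plate, whose outline spans columns 212–365. Next is the seal.

```bash
python3 - <<'E'
from h import *
ctrl.gripper_to(.092)
ctrl.move_l([.4635,.276,.30],rot=rotdown(0),max_speed=.25)
s=snap("wrist","w5");o=telemetry.get_obs();print(o["time_s"],o["ee_pos"].round(4))
m=mask(s,(172,110,60),(7,255,255),(230,150,350,245))
# bright top face vs darker side: print both full and bottom-only estimate
e,ax,c=blob(m,.014,s);e2,_,_=blob(m,.0,s);print(e.round(4),ax.round(1),c.round(1))
E
```

```text
12.775 [0.4638 0.274  0.2999]
[0.4656 0.281 ] [48.9 50.8] [289.7 199.7]
```

View pics/w5.png

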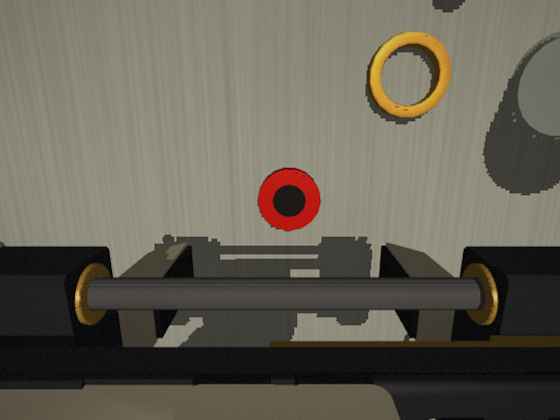

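The red seal with its black centre is at (289,200). The clamp ring at (410,75) is clear of the fingers. I'll grasp it, correcting for the visible side face.

```bash
python3 - <<'E'
from h import *
p=np.array([.4656,.2792])
ctrl.move_l([*p,.201],rot=rotdown(0),max_speed=.15)
hit=ctrl.move_l([*p,.181],max_speed=.05,max_force=15)
ctrl.gripper_to(.02);o=telemetry.get_obs();print(hit,"w",o["gripper_width"],o["ee_pos"].round(4))
if o["gripper_width"]>.045:
    ctrl.move_l([*p,.30],max_speed=.2)
    # off-to-the-side view of plate and strainer
    ctrl.move_l([.461,.12,.30],max_speed=.25)
    ctrl.move_l([.461,-.065,.30],max_speed=.25)
    ctrl.wait(.2)
    s=snap("wrist","w6");snap("top","t6");o=telemetry.get_obs();t=o["ee_pos"];print(o["time_s"],o["gripper_width"],t.round(4))
    hsv=cv2.cvtColor(s["frame"],cv2.COLOR_RGB2HSV);print([(v,*map(int,hsv[v,286])) for v in range(212,232)])
    m=mask(s,(4,100,60),(16,255,255),(220,30,350,150))
    e,ax,c=blob(m,.024,s);print("strainer",e.round(4),ax.round(1),c)
    m=((hsv[:,:,2]>160)&(hsv[:,:,1]<80)).astype(np.uint8)*255; m[180:]=0;m[:,:195]=0;m[:,385:]=0
    e,ax,c=blob(m,.010,s);print("plate wrist",e.round(4),ax.round(1),c)
E
```

```text
False w 0.04867811517174523 [0.4656 0.2792 0.1811]
17.6 0.04890619183554244 [ 0.4611 -0.0639  0.3   ]
[(212, 16, 43, 154), (213, 7, 98, 128), (214, 179, 246, 108), (215, 1, 232, 109), (216, 2, 239, 110), (217, 2, 230, 111), (218, 3, 241, 112), (219, 1, 232, 113), (220, 2, 234, 87), (221, 1, 220, 161), (222, 1, 213, 216), (223, 1, 229, 202), (224, 2, 229, 198), (225, 1, 227, 197), (226, 1, 233, 197), (227, 1, 231, 198), (228, 2, 234, 198), (229, 2, 233, 199), (230, 1, 229, 197), (231, 1, 234, 197)]
strainer [0.4604 0.0232] [48.8 49.1] [287.33333333  90.9       ]
plate wrist [0.4574 0.0153] [123.4 144.1] [290.82857143  70.11428571]
```

View pics/w6.png

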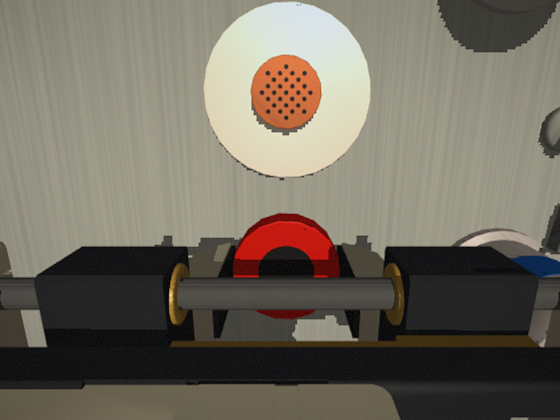

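The strainer is central on the plate: its centre is at (287,91), with the plate's outline spanning columns 204–371. The seal is held well. I'll place it using its measured offset in the grip.

```bash
python3 - <<'E'
from h import *
s=snap("wrist");o=telemetry.get_obs();t=o["ee_pos"]
d=[(onplane(s,(286.5,v),t[2]+z)-[0,.025,0]-t)[1] for v,z in((213,-.181),(220.7,-.167))];print(np.round(d,4))
off=np.mean(d); assert abs(off)<.005
p=np.array([.4606,.0231-off]);print(p)
ctrl.move_l([*p,.30],rot=rotdown(0),max_speed=.2)
ctrl.move_l([*p,.218],max_speed=.15)
hit=ctrl.move_l([*p,.2045],max_speed=.03,max_force=5)
o=telemetry.get_obs();print(hit,o["ee_pos"].round(4),o["force"].round(1))
ctrl.gripper_to(.08)
ctrl.move_l([*p,.30],max_speed=.2)
ctrl.move_l([.461,-.065,.30],max_speed=.25)
ctrl.wait(.2)
s=snap("wrist","w7");o=telemetry.get_obs();print(o["time_s"],o["ee_pos"].round(4))
m=mask(s,(172,110,60),(7,255,255),(220,20,350,150))
e,ax,c=blob(m,.038,s);print("seal",e.round(4),ax.round(1),c.round(1))
for n in("top","scene"):
    x=snap(n); u,v=project(x,[.46,.023,.03]).astype(int)
    cv2.imwrite(f"pics/pl7_{n}.png",cv2.resize(x["frame"][v-40:v+40,u-40:u+40,::-1],(400,400),interpolation=cv2.INTER_NEAREST))
a=cv2.hconcat([cv2.imread("pics/pl7_top.png"),cv2.imread("pics/pl7_scene.png")]);cv2.imwrite("pics/pl7.png",a)
E
```

```text
[0.0008 0.0012]
[0.4606     0.02211681]
True [0.4607 0.0223 0.205 ] [ 0.3 -0.4  4.6]
21.4833 [ 0.4609 -0.0639  0.2996]
seal [0.4603 0.023 ] [48.8 49.3] [286.2  91. ]
```

View pics/w7.png

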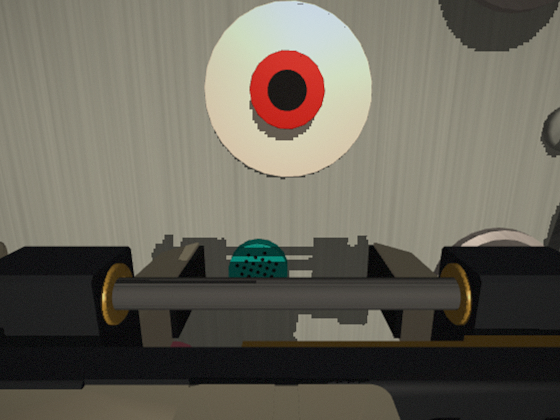

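View pics/pl7.png

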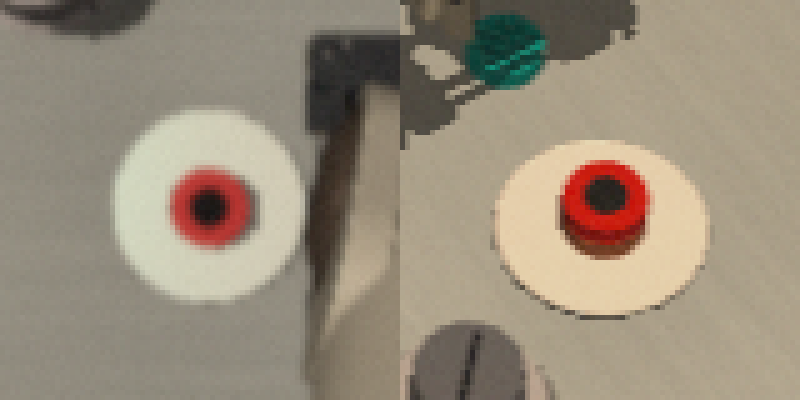

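The wrist, top and scene views all show the seal squarely on the strainer. The fitted centres are (.4603,.0230) for the seal and (.4604,.0232) for the strainer. Now the blue cap.

```bash
python3 - <<'E'
from h import *
ctrl.gripper_to(.092)
y=np.radians(-15)
ctrl.move_l([.52,-.1,.43],rot=rotdown(y),max_speed=.25)
ctrl.move_l([.6365,-.134,.43],max_speed=.25)
ctrl.wait(.1)
s=snap("wrist","w8");o=telemetry.get_obs();print(o["time_s"],o["ee_pos"].round(4),o["q"].round(3))
m=mask(s,(98,100,50),(122,255,255),(220,130,350,245))
e,ax,c=blob(m,.146,s);print("cap",e.round(4),ax.round(1),c.round(1))
E
```

```text
23.5667 [ 0.6353 -0.1337  0.4295] [-0.168  0.475  0.469  1.55  -0.227  1.172  0.083]
cap [ 0.6405 -0.1326] [52.5 57.5] [295.  207.2]
```

View pics/w8.png

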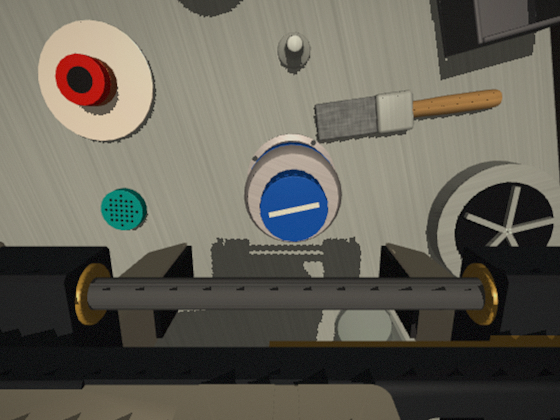

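```bash
python3 - <<'E'
from h import *
s=snap("wrist");h=cv2.cvtColor(s["frame"],cv2.COLOR_RGB2HSV)
print([(v,*map(int,h[v,300])) for v in range(160,204,4)])
for T in(100,120,130,140):
    m=mask(s,(98,100,T),(122,255,255),(220,130,350,245))
    e,ax,c=blob(m,.146,s);print(T,"cap",e.round(4),ax.round(1),c.round(1))
for n,b in(("top",(331,194)),("scene",(225,164))):
    x=snap(n);m=mask(x,(98,100,60),(122,255,255),(b[0]-14,b[1]-14,b[0]+14,b[1]+14))
    if m.any(): print(n,blob(m,.146,x)[0].round(4))
E
```

```text
[(160, 14, 40, 183), (164, 16, 38, 179), (168, 15, 40, 178), (172, 108, 224, 82), (176, 107, 210, 102), (180, 107, 207, 150), (184, 108, 205, 149), (188, 107, 210, 148), (192, 108, 204, 151), (196, 108, 208, 148), (200, 108, 208, 148)]
100 cap [ 0.6403 -0.1337] [52.9 54.7] [294.2 207.4]
120 cap [ 0.6402 -0.1342] [52.7 53.4] [294.2 207.7]
130 cap [ 0.6402 -0.1346] [52.4 52.8] [291.8 208.4]
140 cap [ 0.6403 -0.1347] [52.2 52.5] [289.3 208. ]
top [ 0.6393 -0.1206]
scene [ 0.6439 -0.1234]
```

```bash
python3 - <<'E'
from h import *
ctrl.move_l([.6395,-.1345,.36],max_speed=.2);ctrl.wait(.1)
s=snap("wrist","w9");o=telemetry.get_obs();print(o["ee_pos"].round(4))
for T in(100,130,140):
    m=mask(s,(98,100,T),(122,255,255),(200,100,370,330))
    e,ax,c=blob(m,.146,s);print(T,"cap",e.round(4),ax.round(1),c.round(1))
E
```

```text
[ 0.6402 -0.1349  0.3621]
100 cap [ 0.6412 -0.1309] [48.4 54. ] [279.2 223.8]
130 cap [ 0.6413 -0.1312] [44.4 54.3] [279.5 223.9]
140 cap [ 0.6405 -0.133 ] [48.7 51.6] [282.7 219.8]
```

View pics/w9.png

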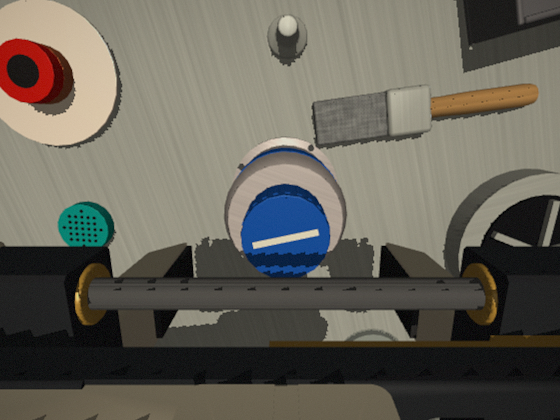

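```bash
python3 - <<'E'
from h import *
s=snap("wrist");h=cv2.cvtColor(s["frame"],cv2.COLOR_RGB2HSV)
m=((h[:,:,1]<110)&(h[:,:,2]>130)).astype(np.uint8)*255;b=np.zeros_like(m);b[222:258,248:324]=m[222:258,248:324]
cs,_=cv2.findContours(b,cv2.RETR_EXTERNAL,cv2.CHAIN_APPROX_NONE);c=max(cs,key=cv2.contourArea)
(uv,wh,a)=cv2.minAreaRect(c);print(uv,wh,a);p=onplane(s,uv,.146);print(p.round(4))
assert np.linalg.norm(p[:2]-[.640,-.1345])<.004
p=np.array([.6402,(p[1]-.1346)/2])
o=telemetry.get_obs();f0=o["force"]
ctrl.move_l([*p,.312],max_speed=.15)
hit=ctrl.move_l([*p,.293],max_speed=.05,max_force=12);o=telemetry.get_obs();print(hit,o["ee_pos"].round(4),(o["force"]-f0).round(1))
if not hit:
    ctrl.gripper_to(.03);o=telemetry.get_obs();print("w",o["gripper_width"],o["ee_pos"].round(4),(o["force"]-f0).round(1),o["wrist_torque"].round(2),o["q"].round(3),o["time_s"])
E
```

```text
(285.0957946777344, 238.46295166015625) (7.293800354003906, 67.46766662597656) 78.31063079833984
[ 0.6401 -0.1349  0.146 ]
False [ 0.6401 -0.1348  0.2927] [-0.5 -0.7  0.1]
w 0.053871241846878415 [ 0.6402 -0.1347  0.2931] [-0.1 -0.8 -0.5] [-0.06  0.05 -0.01] [-0.129  0.624  0.418  1.651 -0.3    0.931  0.137] 26.1083
```

```bash
python3 - <<'E'
from h import *
q0=telemetry.get_obs()["q"].copy();np.save("q0.npy",q0)
for d in(4,8,12,16,20):
    q=q0.copy();q[6]+=np.radians(d);ctrl.move_j(q);o=telemetry.get_obs()
    print(d,np.degrees(o["q"][6]-q0[6]).round(2),o["wrist_torque"].round(2),o["force"].round(1),o["ee_rot"].round(3))
    if abs(o["wrist_torque"][2])>.35: break
s=snap("wrist","w10");print(telemetry.get_obs()["time_s"])
E
```

```text
4 3.9 [-0.1   0.09 -0.01] [-0.3  1.1  1.1] [2.426 1.996 0.   ]
8 7.84 [-0.09  0.07  0.02] [ 0.3 -0.5  1.3] [2.356 2.078 0.   ]
12 11.81 [-0.03  0.13  0.04] [-0.  -0.3  0.3] [2.282 2.159 0.   ]
16 15.8 [-0.1   0.07  0.01] [-0.   0.4  0.8] [2.206 2.237 0.   ]
20 19.77 [ 0.    0.07 -0.52] [0.1 0.3 0.4] [-2.128 -2.311 -0.   ]
27.4083
```

View pics/w10.png

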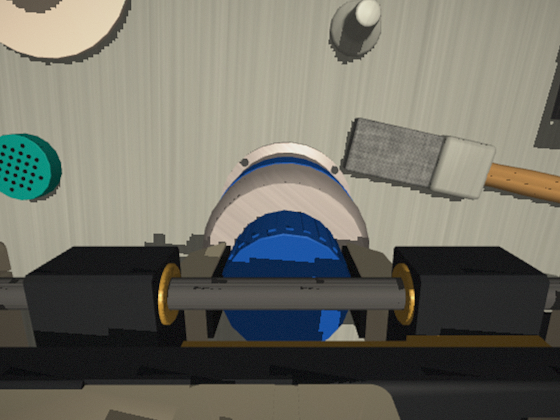

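The torque jumped to 0.52 N m between 16° and 20°, so a positive turn of the last joint is the tightening way. Now I turn the other way, watching the torque, and test the lift.

```bash
python3 - <<'E'
from h import *
q0=np.load("q0.npy")
for d in(0,-25,-50,-75,-95,-108):
    q=q0.copy();q[6]+=np.radians(d);ctrl.move_j(q);o=telemetry.get_obs()
    print(d,np.degrees(o["q"][6]-q0[6]).round(2),o["wrist_torque"].round(2),o["force"].round(1),o["ee_pos"].round(4),o["gripper_width"].round(4))
    if d<0 and abs(o["wrist_torque"][2])>.35: break
s=snap("wrist","w11");print(telemetry.get_obs()["time_s"])
E
```

```text
Traceback (most recent call last):
AttributeError: 'float' object has no attribute 'round'
```

```bash
python3 - <<'E'
from h import *
q0=np.load("q0.npy")
for d in(0,-25,-50,-75,-95,-108):
    q=q0.copy();q[6]+=np.radians(d);ctrl.move_j(q);o=telemetry.get_obs()
    print(d,np.degrees(o["q"][6]-q0[6]).round(2),o["wrist_torque"].round(2),o["force"].round(1),o["ee_pos"].round(4),round(float(o["gripper_width"]),4))
    if d<0 and abs(o["wrist_torque"][2])>.35: break
s=snap("wrist","w11");print(telemetry.get_obs()["time_s"])
E
```

```text
0 0.06 [-0.09  0.11  0.09] [1.  0.4 1.5] [ 0.6403 -0.1347  0.2931] 0.0538
-25 -24.8 [-0.14  0.09 -0.01] [ 0.2 -0.7  0.6] [ 0.6402 -0.1348  0.2931] 0.0537
-50 -49.74 [-0.13  0.17  0.01] [-0.2 -0.6  0.6] [ 0.6402 -0.1347  0.2931] 0.0538
-75 -74.71 [-0.06  0.13 -0.01] [-0.  -0.8 -0.3] [ 0.6402 -0.1347  0.2931] 0.0538
-95 -94.67 [-0.04  0.16 -0.04] [-0.6  0.5  0.5] [ 0.6402 -0.1347  0.2931] 0.0537
-108 -107.61 [ 0.05  0.17 -0.05] [0.3 0.3 0.2] [ 0.6402 -0.1347  0.2931] 0.0539
30.3917
```

View pics/w11.png

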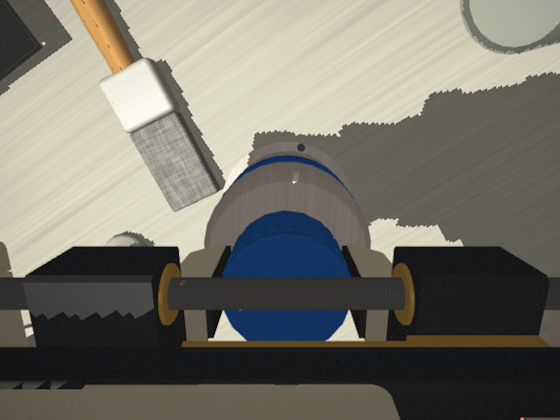

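The turn ran free with under 0.1 N m, and the cap is still between the pads. I'll try the lift with a force limit.

```bash
python3 - <<'E'
from h import *
p=[.6402,-.1347]
hit=ctrl.move_l([*p,.303],max_speed=.03,max_force=6);o=telemetry.get_obs();print(hit,o["ee_pos"].round(4),o["force"].round(1),o["wrist_torque"].round(2))
if not hit:
    hit=ctrl.move_l([*p,.318],max_speed=.05,max_force=6);o=telemetry.get_obs();print(hit,o["ee_pos"].round(4),o["force"].round(1),round(float(o["gripper_width"]),4))
s=snap("wrist","w12");x=snap("scene","s12");print(telemetry.get_obs()["time_s"])
cv2.imwrite("pics/s12c.png",cv2.resize(x["frame"][100:260,150:330,::-1],(720,600),interpolation=cv2.INTER_NEAREST)[:600])
E
```

```text
False [ 0.6403 -0.1347  0.3033] [ 0.1  1.1 -0.3] [ 0.02  0.11 -0.02]
False [ 0.6404 -0.1347  0.3186] [-0.2 -0.3 -0.1] 0.0539
31.425
```

View pics/s12c.png

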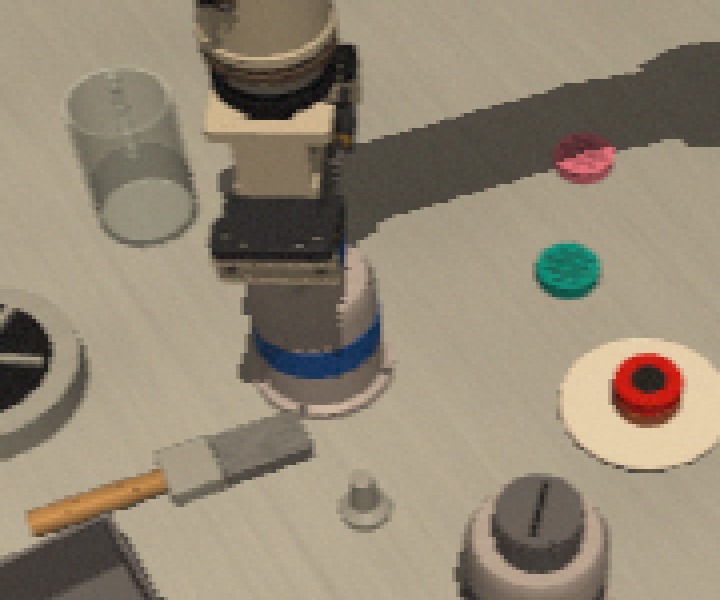

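View pics/w12.png

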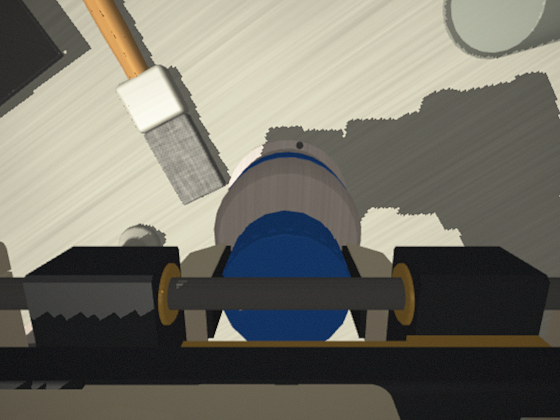

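The cap stays fixed in the wrist view while the canister recedes, so it has come free of the thread. I'll lift it to about 8.5 cm above the seat.

```bash
python3 - <<'E'
from h import *
hit=ctrl.move_l([.6402,-.1347,.378],max_speed=.1,max_force=15);ctrl.wait(.5);o=telemetry.get_obs();print(hit,o["ee_pos"].round(4),o["force"].round(1),round(float(o["gripper_width"]),4),o["ee_rot"].round(3),o["time_s"])
s=snap("wrist","w13");x=snap("scene","s13");snap("top","t13")
cv2.imwrite("pics/s13c.png",cv2.resize(x["frame"][60:260,120:360,::-1],(720,600),interpolation=cv2.INTER_NEAREST))
E
```

```text
False [ 0.6402 -0.1347  0.3779] [ 0.2  0.2 -0.9] 0.0539 [ 3.012 -0.892 -0.   ] 32.675
```

View pics/s13c.png

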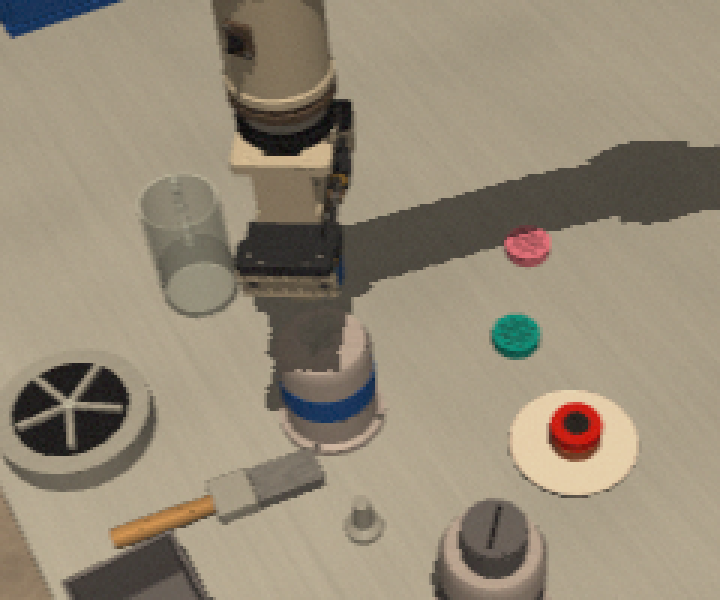

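View pics/w13.png

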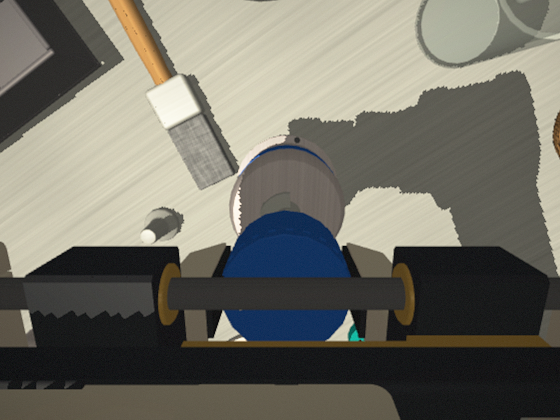

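View pics/t13.png

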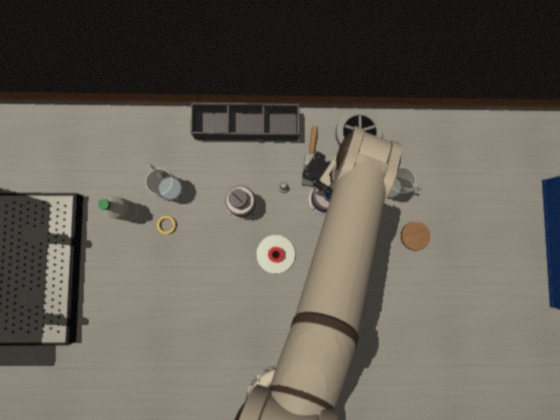

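The wrist view shows the cap centred in the pads at about (287,275), upright, with the open canister neck below it at about (287,200). In the scene crop and the top view the stack is intact on the plate (top (276,254)), and the grey cap and the other items have not moved. I'm handing in.

```bash
python3 -c "
from rig import ticket
print(ticket.close_job())"
```

```text
the job is handed in; nothing more can be done
None
```

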